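# Shake sealed grinding jars for a loose ball and lock the loaded ones into the mill

## Task

Some of the sealed steel grinding jars on the bench have a heavy grinding ball loose inside, the others are empty: find out which by picking the jars up and gently shaking or tilting them to feel whether a ball moves inside. Lock every jar that holds a ball into a clamp of the mill (lugs down through the slots until the jar sits fully home, then twist it clockwise, seen from above, to the stop), stand every empty jar upright in the yellow tray, and leave the other things on the bench alone.

Things in the scene. Friction and masses are not known exactly. Their poses are not given: they have to be found in the camera images.
- jar_a: sealed steel jar, 70 mm across, 40 high, 150-350 g; maybe inside: loose 26 mm 140 g ball with 36 mm of side play, rolls when tilted over 8 deg, stays put when level. Origin: centre of foot, z up. Blue bar grip on top, 44 (x) x 24 (y), z 40 to 68: hold across the 24. Two brass lugs at the foot on +x and -x, to 41 mm from the axis, 14 wide, z 1 to 9; a half turn makes no difference
- jar_b: sealed steel jar, 70 mm across, 40 high, 150-350 g; maybe inside: loose 26 mm 140 g ball with 36 mm of side play, rolls when tilted over 8 deg, stays put when level. Origin: centre of foot, z up. Blue bar grip on top, 44 (x) x 24 (y), z 40 to 68: hold across the 24. Two brass lugs at the foot on +x and -x, to 41 mm from the axis, 14 wide, z 1 to 9; a half turn makes no difference
- jar_c: sealed steel jar, 70 mm across, 40 high, 150-350 g; maybe inside: loose 26 mm 140 g ball with 36 mm of side play, rolls when tilted over 8 deg, stays put when level. Origin: centre of foot, z up. Blue bar grip on top, 44 (x) x 24 (y), z 40 to 68: hold across the 24. Two brass lugs at the foot on +x and -x, to 41 mm from the axis, 14 wide, z 1 to 9; a half turn makes no difference
- jar_d: sealed steel jar, 70 mm across, 40 high, 150-350 g; maybe inside: loose 26 mm 140 g ball with 36 mm of side play, rolls when tilted over 8 deg, stays put when level. Origin: centre of foot, z up. Blue bar grip on top, 44 (x) x 24 (y), z 40 to 68: hold across the 24. Two brass lugs at the foot on +x and -x, to 41 mm from the axis, 14 wide, z 1 to 9; a half turn makes no difference
- jar_e: sealed steel jar, 70 mm across, 40 high, 150-350 g; maybe inside: loose 26 mm 140 g ball with 36 mm of side play, rolls when tilted over 8 deg, stays put when level. Origin: centre of foot, z up. Blue bar grip on top, 44 (x) x 24 (y), z 40 to 68: hold across the 24. Two brass lugs at the foot on +x and -x, to 41 mm from the axis, 14 wide, z 1 to 9; a half turn makes no difference
- mill: white mill base, fixed, 140 (x) x 260 (y) x 30 mm high, with two open aluminium clamp rings on top, centres at y = +60 and -60 mm, either may be used, never fewer than the jars with a ball. Origin: centre of underside; x is away from the robot at yaw 0, z up
- clamp_left (a point): centre of the left (+y) clamp's floor, 30 mm over the bench; axes as the mill's. Ring 97 mm outside, 16 mm high, bore 75; two slots 20 mm wide at +x and -x (black dots) pass the lugs to the floor; then the jar turns clockwise (from above, yaw falling) about 45 degrees under an 11 mm high ledge to a stop (green dots). It cannot turn the other way
- clamp_right (a point): centre of the right (-y) clamp's floor, 30 mm over the bench; axes as the mill's. Ring 97 mm outside, 16 mm high, bore 75; two slots 20 mm wide at +x and -x (black dots) pass the lugs to the floor; then the jar turns clockwise (from above, yaw falling) about 45 degrees under an 11 mm high ledge to a stop (green dots). It cannot turn the other way
- tray: yellow open tray for empties, fixed, 235 x 235 mm, walls 22 mm high and 6 mm thick, floor about 6 mm over the bench; room for four jars, 50 mm off its centre in x and y. Origin: centre of underside, z up
- marker_black: black-capped marker pen, lying; leave it alone (origin: centre of its underside)
- timer: small white timer; leave it alone (origin: centre of its underside)
- dropper: small white dropper bottle with blue cap; leave it alone (origin: centre of its underside)
- plate: flat grey test plate; leave it alone (origin: centre of its underside)
Not all that is in view belongs to the job. What is shaped like the jar_c but turquoise is not meant. Leave any black look-alike of the jar_a alone.

How it is judged:
By the outcome, as a careful person would: the job done as asked, in the order asked, and still so for the second after the job is handed in, with the robot touching nothing.
Of jar_d, jar_e only 1 to 2 are there at a start; the rules pass over those that are not, and their reading is None.
Of ball_a, ball_b, ball_c only 1 to 2 are there at a start; the rules pass over those that are not, and their reading is None.
At some moment in a run one of jar_a, jar_b, jar_c, jar_d, jar_e may be knocked a few centimetres aside while the robot is not near it.
Once in a run the grip may slacken for a moment while it holds something.
It also fails if it takes over 210 s, if anything falls off the work surface, if the arm or the gripper's body presses on something with over 40 N, if the wrist force passes 120 N, or if a joint passes its speed limit or range.

## Robot

A 6-joint arm with a two-finger parallel gripper is mounted at the origin on a cart in front of the work surface, level with it; the furniture and walls round the work are solid. World frame = base frame: x ahead of the robot, y to its left, z up, the work surface at z = 0. Lengths are in m, angles in rad, forces in N, time in s.
With the tool pointing down it reaches from about 0.35 to 0.875 m from the base axis. Payload 4.2 kg.
Tool frame: the origin (TCP) lies between the finger pads; the fingertips stand 25 mm ahead of it and the grasp point (between the pads) lies 6 mm ahead of it; z points along the fingers, y is the direction in which the jaws open and shut (so a half turn about z gives the same grasp; the last joint's range is limited). The gripper opens to 85 mm and grips with 20 to 120 N. Pads are 22 mm wide; open, the fingers measure 114 mm over their backs; the gripper's body (76 mm by 85 mm) begins 54 mm behind the grasp point. The pads swing forward as they close: fully open they stand 13 mm farther back than shut.
Start: joints at [-1.081, 0.385, 0.008, 0, -1.194, -0.259], TCP at [0.143, -0.608, 0.256] pointing down, gripper open.
Joint ranges: [-3.14, 3.14], [-1.21, 2.06], [-1.07, 1.41], [-3.16, 2.05], [-2.99, -0.16], [-3.1, 3.1]. Speed limits (rad/s): [2.79, 2.79, 3.14, 3.14, 3.14, 3.14].

## Interface

Orientations are given as a unit quaternion [x, y, z, w].
In Python, from bench import * gives the robot as it stands. The module is installed in compiled form; this text tells all that it offers. Calls block until the motion is done:
- goto(position, orientation): joint-space move of the TCP to a pose.
- movel(position, frame=None, speed=0.15): straight line of the TCP; frame=None keeps the orientation; speed is the mean speed in m/s.
- move_j(angles): joint-space move.
- gripper_to(opening, grip_force=None): finger opening in m; grip_force is the grip in N (None keeps the last); returns when the fingers have stopped.
- hold(seconds).
- inverse_kinematics(position, orientation): joint angles nearest the present ones, or None.
- observe(): the state.
- capture(name): name is "scene" or "top"; returns a dict with "color" (400x640x3 uint8, red, green, blue), "range_z" (400x640 float32, m along the optical axis (not along the pixel's ray), 0 where there is no reading), "mtx" (3x3 intrinsics, pixels), "R" (3x3) and "t" (3): a world point X has camera coordinates R X + t. Camera axes: x right, y down, z forward; pixel columns grow to the right and rows downward; lengths in m; the calibration is good to about 2 mm. A picture is of the moment at which its call begins.
A pose or a line that the arm cannot do raises IKError and nothing moves.
- hand_in(): hands the job in, once; it reports no verdict.
The state is a dict: "t": time; "q": joint angles; "joint_vel": joint speeds; "tau": joint torques, N m; "tcp_pos": TCP position; "tool_rot": TCP orientation; "force": force on the tool from outside, world axes, zero at the start; "wrist_torque": the same for the moment, N m; "opening": finger opening in m.
Only numpy, scipy, OpenCV 4.12 (cv2) and the standard library are available. Lean on these libraries where they do the work, as an engineer would, in place of code of your own. Each camera call takes 0.05 s, during which the arm holds its last target.

## Working session

There is one attempt and no reset: what is moved stays moved. The work goes in short steps, each a Python script; the robot and the scene stay as the last script left them, time stands still between calls to the robot, and variables do not carry over. Pictures are saved under pics/ and viewed, and the job is handed in when it is done.

```bash
mkdir -p pics; ls; python3 - <<'E'
from bench import *
import cv2,numpy as np
o=observe();print(o)
for n in("top","scene"):
    c=capture(n);cv2.imwrite(f"pics/{n}0.png",c["color"][:,:,::-1]);print(n,c["mtx"],c["R"],c["t"])
    np.savez(f"pics/{n}0.npz",**c)
E
```

```text
pics
{'t': 0.0, 'q': array([-1.08139695e+00,  3.85568166e-01,  6.64118235e-03, -5.17390466e-04,
       -1.19396619e+00, -2.58621469e-01]), 'joint_vel': array([-0.00124039,  0.00013594, -0.00087052, -0.00105076, -0.00250629,
        0.00032578]), 'tau': array([-5.95526526e-04, -3.92289197e+01,  1.88396466e+01,  4.18595821e+00,
       -4.54831752e-03,  4.45875401e-06]), 'tcp_pos': array([ 0.14288334, -0.60791818,  0.25521778]), 'tool_rot': array([-1.15038185e-01,  9.93360488e-01,  1.06379404e-03, -1.59221714e-04]), 'force': array([ 0.23853146, -0.19627056, -0.45159184]), 'wrist_torque': array([-0.03605138,  0.02511031, -0.00664416]), 'opening': 0.08491379374457665}
top [[457.23475474   0.         312.67322166]
 [  0.         457.23475474 203.97255769]
 [  0.           0.           1.        ]] [[-0.00669376 -0.999959    0.00609883]
 [-0.99190676  0.00586629 -0.12683287]
 [ 0.12679189 -0.00689846 -0.99190535]] [0.02259022 0.55769275 1.5759872 ]
scene [[500.40465267   0.         317.44845841]
 [  0.         500.40465267 207.98575086]
 [  0.           0.           1.        ]] [[ 0.86052556 -0.50911014 -0.01739595]
 [-0.23800965 -0.37163493 -0.89735104]
 [ 0.45038557  0.77633391 -0.44097448]] [-0.44836902  0.19612794  1.83445234]
```

View pics/top0.png

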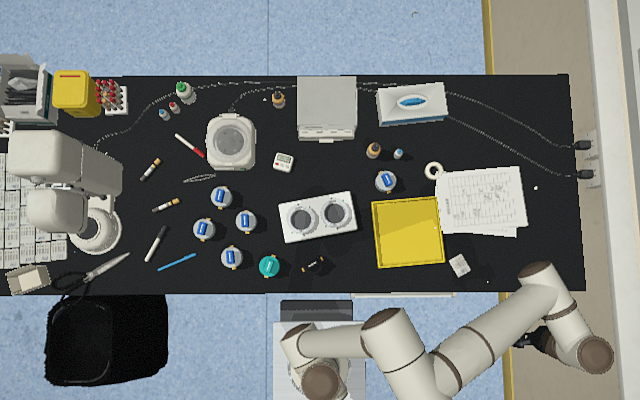

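View pics/scene0.png

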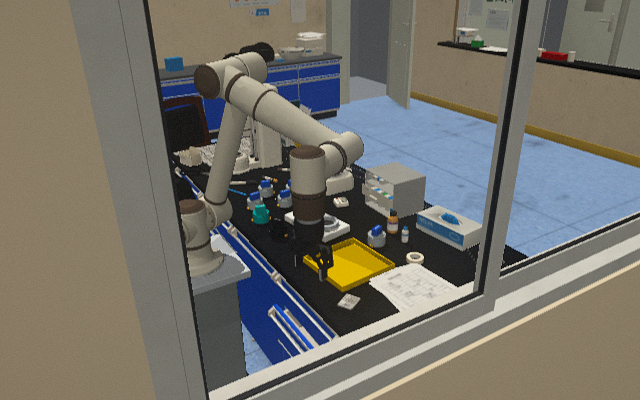

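```bash
python3 - <<'E'
import cv2,numpy as np
c=np.load("pics/top0.npz");im=c["color"][:,:,::-1]
cv2.imwrite("pics/z1.png",cv2.resize(im[170:290,130:290],None,fx=5,fy=5,interpolation=cv2.INTER_CUBIC))
cv2.imwrite("pics/z2.png",cv2.resize(im[140:290,270:480],None,fx=3.8,fy=3.8,interpolation=cv2.INTER_CUBIC))
E
```

```text
(no output)
```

View pics/z1.png

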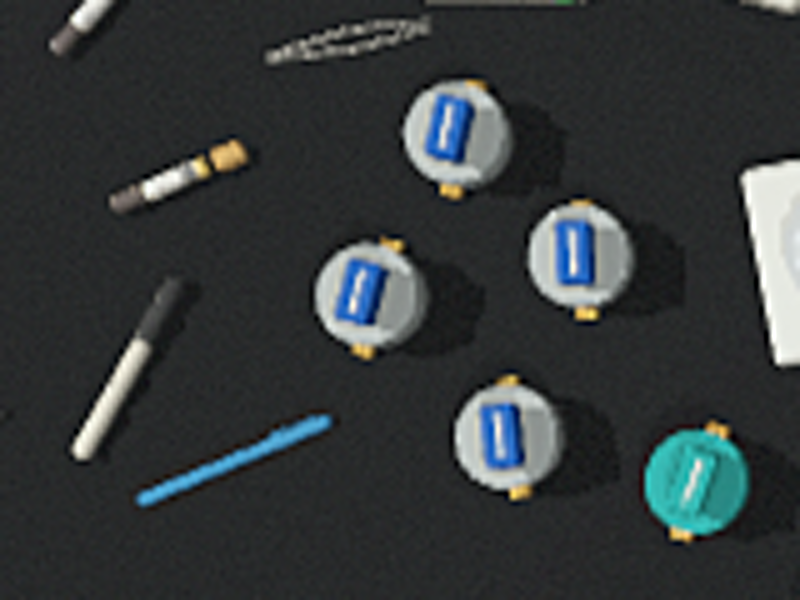

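View pics/z2.png

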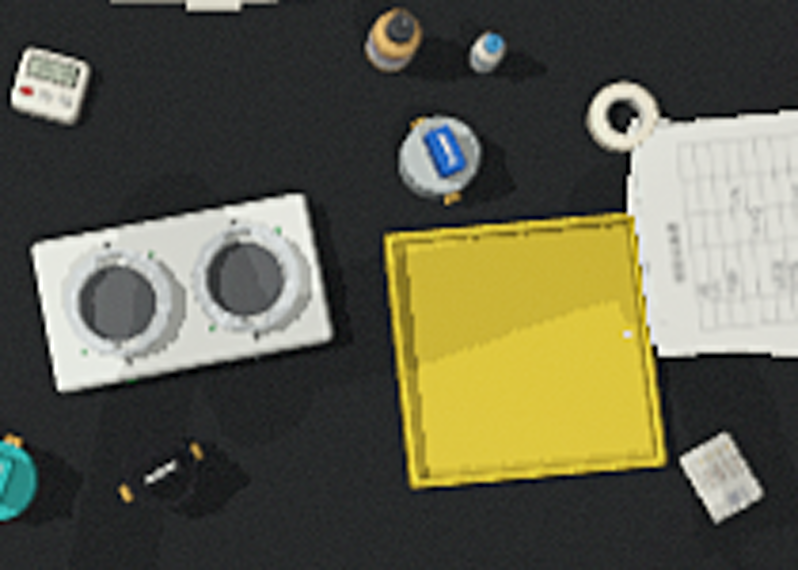

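```bash
cat > vis.py <<'E'
import cv2,numpy as np
from scipy.optimize import minimize
S=6
def box(pose,lx,ly,z0,z1):
    x,y,a=pose;c,s=np.cos(a),np.sin(a)
    return np.array([[x+c*u*lx/2-s*v*ly/2,y+s*u*lx/2+c*v*ly/2,z] for u in(-1,1) for v in(-1,1) for z in(z0,z1)])
def proj(c,X):
    p=(np.asarray(X)@c["R"].T+c["t"]);q=p@c["mtx"].T;return q[:,:2]/q[:,2:]
def backz(c,uv,z):
    d=c["R"].T@np.linalg.solve(c["mtx"],[uv[0],uv[1],1]);o=-c["R"].T@c["t"]
    return o+d*(z-o[2])/d[2]
def cloud(c):
    v,u=np.mgrid[:400,:640];d=c["range_z"];m=c["mtx"]
    P=np.stack([(u-m[0,2])/m[0,0]*d,(v-m[1,2])/m[1,1]*d,d],-1)
    return (P-c["t"])@c["R"]
def fit(c,soft,p0,lx,ly,z0,z1,pad=8):
    """fit box silhouette to soft mask (0..1)"""
    uv=proj(c,box(p0,lx,ly,z0,z1));a=np.floor(uv.min(0)-pad).astype(int);b=np.ceil(uv.max(0)+pad).astype(int)
    a=np.maximum(a,0)
    T=soft[a[1]:b[1],a[0]:b[0]].astype(float);h,w=T.shape
    def cost(p):
        q=proj(c,box(p,lx,ly,z0,z1))
        hull=cv2.convexHull(q.astype(np.float32))[:,0]
        M=np.zeros((h*S,w*S),np.uint8)
        cv2.fillConvexPoly(M,np.round(((hull-a+.5)*S-.5)*16).astype(np.int32),255,cv2.LINE_AA,4)
        M=cv2.resize(M,(w,h),interpolation=cv2.INTER_AREA)/255.
        return ((M-T)**2).sum()
    best=None
    for da in(0,.12,-.12):
        p=np.array(p0)+[0,0,da];sx=np.array([p,p+[.006,0,0],p+[0,.006,0],p+[0,0,.15]])
        r=minimize(cost,p,method="Nelder-Mead",options=dict(initial_simplex=sx,xatol=1e-4,fatol=1e-3,maxiter=150))
        if best is None or r.fun<best.fun:best=r
    return best.x,best.fun/T.sum() if T.sum()>0 else 9
def bluesoft(c):
    f=c["color"].astype(float);return np.clip((f[...,2]-f[...,0]-25)/70,0,1)*(f[...,1]<.75*f[...,2])
def jars(c):
    s=bluesoft(c);P=cloud(c);m=((s>.5)&(P[...,2]>.02)).astype(np.uint8)
    n,l,st,ce=cv2.connectedComponentsWithStats(m);out=[]
    for i in range(1,n):
        if not 25<st[i,4]<250:continue
        z=np.median(P[...,2][l==i]);g=backz(c,ce[i],z)
        if not(0.2<g[0]<.9 and abs(g[1])<.9):continue
        pts=np.argwhere(l==i)[:,::-1].astype(np.float32)
        (_,_),(w,h),an=cv2.minAreaRect(pts)
        bx=cv2.boxPoints(cv2.minAreaRect(pts));e=bx[1]-bx[0] if np.linalg.norm(bx[1]-bx[0])>np.linalg.norm(bx[2]-bx[1]) else bx[2]-bx[1]
        A=backz(c,ce[i]+e/2,z)-backz(c,ce[i]-e/2,z);yaw=np.arctan2(A[1],A[0])
        zt=np.percentile(P[...,2][l==i],90)-.068  # foot height
        out.append(dict(uv=ce[i].round(0),area=int(st[i,4]),zf=zt,p0=np.array([g[0],g[1],yaw])))
    return out,s
def find(c,foot=None):
    js,s=jars(c)
    for j in js:
        f=(0. if j["zf"]<.004 or foot is None else j["zf"]) if foot is None else foot
        p,r=fit(c,s,j["p0"],.044,.024,.040+f,.068+f);p[2]=(p[2]+np.pi/2)%np.pi-np.pi/2
        j["p"],j["r"]=p,r
    return js
E
python3 - <<'E'
from vis import *
c=dict(np.load("pics/top0.npz"))
for j in find(c):print(j["uv"],j["area"],round(j["zf"],4),j["p0"].round(4),j["p"].round(4),round(j["r"],3))
P=cloud(c);Z=P[...,2]
print("bench z",np.median(Z[270:285,200:260]),np.std(Z[270:285,200:260]),"tray",Z[220:250,390:430].mean(),"bores",Z[218,302],Z[213,338],"milltop",Z[235,290])
f=c["color"].astype(float)
# tray
y=np.clip((np.minimum(f[...,0],f[...,1])-f[...,2]-20)/60,0,1);y[:,:360]=0;y[:185]=0;y=y*1.
m=(y>.4).astype(np.uint8);m=cv2.morphologyEx(m,cv2.MORPH_CLOSE,np.ones((5,5)));y=np.maximum(y,cv2.erode(m,np.ones((3,3))))
g=backz(c,[408,232],.011);print("tray",fit(c,y,[g[0],g[1],.08],.235,.235,0,.022))
# mill
w=np.clip((f.min(2)-60)/120,0,1);w[:,:270]=0;w[:,365:]=0;w[:186]=0;w[248:]=0
m=(w>.4).astype(np.uint8);ct=max(cv2.findContours(m,0,1)[0],key=cv2.contourArea);mm=cv2.fillPoly(np.zeros_like(m),[ct],1)
w=np.maximum(w*mm,cv2.erode(mm,np.ones((3,3))));cv2.imwrite("pics/mm.png",(w*255).astype(np.uint8))
g=backz(c,[317,216],.03);r=fit(c,w,[g[0],g[1],.17],.140,.260,0,.03);print("mill",r)
for s in(1,-1):
    p=r[0];q=p[:2]+s*.06*np.array([-np.sin(p[2]),np.cos(p[2])]);print(q,np.hypot(*q),proj(c,[[*q,.03],[*q,.046]]))
E
```

```text
[387. 179.] 77 0.0062 [ 0.6383 -0.2387 -2.7067] [ 0.6407 -0.2406  0.4345] 0.402
[219. 195.] 81 0.0059 [ 0.5855  0.3417 -0.1981] [ 0.588   0.344  -0.2365] 0.368
[244. 220.] 85 0.0049 [ 0.4994  0.2539 -3.1294] [0.5006 0.2557 0.0729] 0.247
[202. 228.] 83 0.0055 [ 0.4727  0.3997 -0.2219] [ 0.4739  0.4026 -0.2496] 0.381
[230. 257.] 78 0.0046 [ 0.3749  0.3021 -3.0007] [0.3745 0.3041 0.12  ] 0.403
bench z 0.0007585753345770972 0.07698303694098833 tray 0.016422758861672885 bores 0.03105847868735499 0.026475319015008675 milltop 0.027581218757326817
tray (array([ 0.46027538, -0.31589692,  0.08630817]), np.float64(0.007604918131400147))
mill (array([0.51560124, 0.00348864, 0.18405372]), np.float64(0.01050123967431226))
[0.50462026 0.06247523] 0.5084729674590751 [[300.43774469 219.23037816]
 [300.34390915 218.80015992]]
[ 0.52658222 -0.05549796] 0.5294986802647479 [[333.85582671 212.82652709]
 [334.0941952  212.33365874]]
```

```bash
python3 - <<'E'
s=open("vis.py").read()
s=s.replace('''def jars(c):
    s=bluesoft(c)''','''def jars(c):
    s=bluesoft(c);b=(s>.35).astype(np.uint8);b=cv2.fillPoly(np.zeros_like(b),cv2.findContours(b,0,1)[0],1)
    s=np.maximum(s,cv2.erode(b,np.ones((3,3))))''')
open("vis.py","w").write(s)
E
cat > ov.py <<'E'
from vis import *
def overlay(c,items,name,roi,k=6):
    u0,v0,u1,v1=roi;im=cv2.resize(c["color"][v0:v1,u0:u1,::-1],None,fx=k,fy=k,interpolation=cv2.INTER_CUBIC)
    for X,col in items:
        q=((proj(c,X)-[u0,v0]+.5)*k).astype(int)
        cv2.polylines(im,[q.reshape(-1,1,2)],True,col,1)
    cv2.imwrite(name,im)
def circ(p,r,z):
    t=np.linspace(0,2*np.pi,60);return np.c_[p[0]+r*np.cos(t),p[1]+r*np.sin(t),0*t+z]
def rect(p,lx,ly,z):
    return box(p,lx,ly,z,z)[[0,2,6,4]]
E
python3 - <<'E'
from ov import *
c=dict(np.load("pics/top0.npz"))
it=[]
for j in find(c):
    print(j["uv"],j["p"].round(4),round(j["r"],3));p=j["p"]
    it+=[(rect(p,.044,.024,.068),(0,255,255)),(circ(p,.035,.04),(0,0,255)),(rect(p,.082,.014,.009),(0,255,0))]
overlay(c,it,"pics/o1.png",(180,170,280,275),7)
p=np.array([.5156,.0035,.18405])
M=[(rect(p,.14,.26,.03),(0,0,255))]
for s in(1,-1):
    q=p[:2]+s*.06*np.array([-np.sin(p[2]),np.cos(p[2])]);M+=[(circ(q,.0485,.046),(0,0,255)),(circ(q,.0375,.046),(255,0,0)),(circ(q,.0375,.03),(255,255,0))]
overlay(c,M+it,"pics/o2.png",(270,160,410,260),5.7)
E
```

```text
[387. 179.] [ 0.6407 -0.2406  0.4069] 0.166
[219. 195.] [ 0.5878  0.3439 -0.24  ] 0.17
[244. 220.] [0.5003 0.2557 0.084 ] 0.096
[202. 228.] [ 0.4738  0.4026 -0.2488] 0.172
[230. 257.] [0.3743 0.3041 0.1281] 0.144
```

View pics/o1.png

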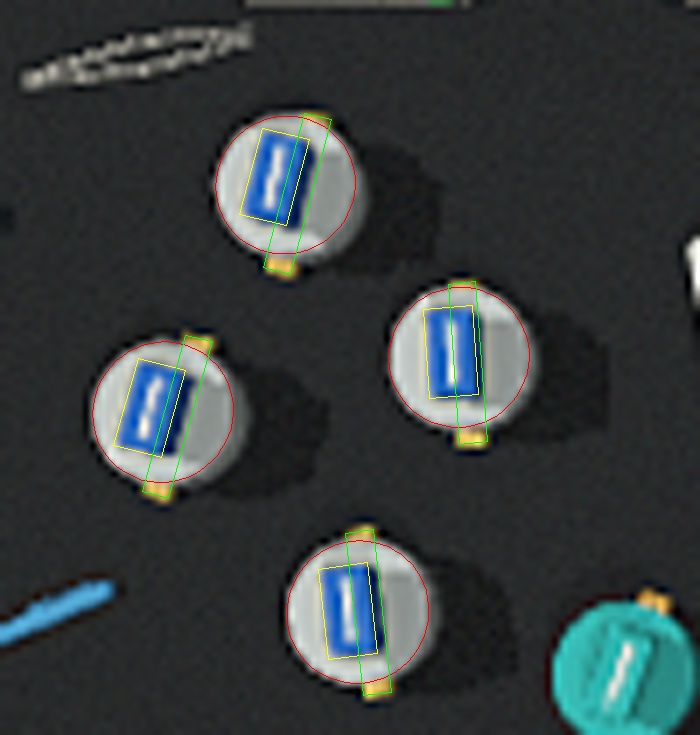

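View pics/o2.png

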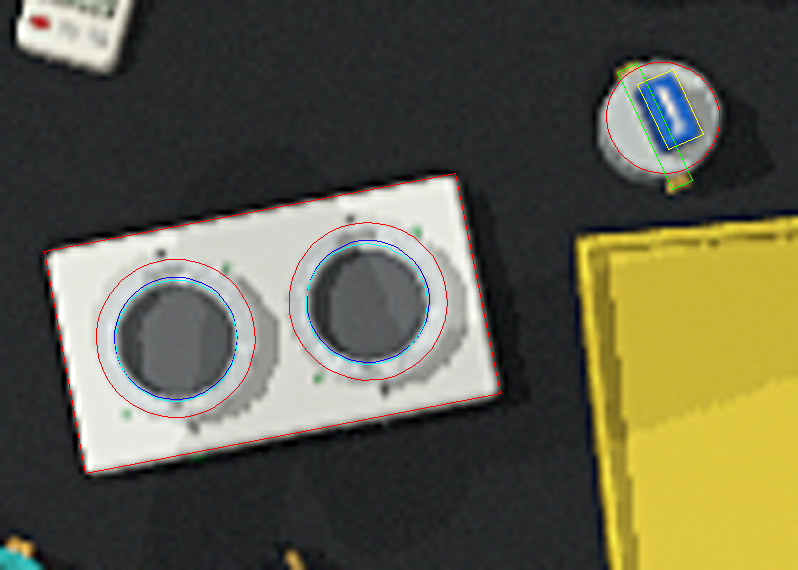

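```bash
cat > rob.py <<'E'
from bench import *
from ov import *
from scipy.spatial.transform import Rotation as Rn
def quat(yaw,tx=0.,ty=0.):
    return (Rn.from_euler("z",yaw)*Rn.from_euler("x",np.pi)*Rn.from_euler("xy",[tx,ty])).as_quat()
def wrap(a):return (a+np.pi)%(2*np.pi)-np.pi
def cur_yaw():
    M=Rn.from_quat(observe()["tool_rot"]).as_matrix();return np.arctan2(M[1,0],M[0,0])
def pick_yaw(p,z,yaw):
    """of yaw, yaw+pi the one with q6 nearest 0"""
    b=None
    for y in(yaw,yaw+np.pi):
        q=inverse_kinematics([p[0],p[1],z],quat(y))
        if q is not None and (b is None or abs(q[5])<abs(b[1])):b=(wrap(y),q[5])
    return b
def read(n=15,dt=.02):
    F=[];T=[]
    for _ in range(n):
        o=observe();F.append(o["force"]);T.append(o["wrist_torque"]);hold(dt)
    return np.mean(F,0),np.mean(T,0),np.std(T,0)/np.sqrt(n)
def st(s=""):
    o=observe();print(s,"t%.1f"%o["t"],"p",o["tcp_pos"].round(4),"F",o["force"].round(1),"T",o["wrist_torque"].round(3),"op %.4f"%o["opening"],"q6 %.2f"%o["q"][5])
def snap(name=None,cam="top"):
    c=capture(cam)
    if name:np.savez(f"pics/{name}.npz",**c);cv2.imwrite(f"pics/{name}.png",c["color"][:,:,::-1])
    return c
HG=.068
def grasp(p):
    y,q6=pick_yaw(p,.13,p[2]);gripper_to(.055,80)
    goto([p[0],p[1],.16],quat(y));st("above")
    movel([p[0],p[1],HG],speed=.12);st("down")
    gripper_to(.0,80);st("grip")
    return y
def tilt_test(p,y,lift=.045,a=.38):
    z=HG+lift;movel([p[0],p[1],z],speed=.1);R=[]
    for k,s in enumerate((1,-1,1)):
        movel([p[0],p[1],z],[*quat(y,s*a)] if 0 else quat(y,s*a),speed=.1);hold(.3)
        movel([p[0],p[1],z],quat(y),speed=.1);hold(.25)
        f,t,e=read();M=Rn.from_quat(quat(y)).as_matrix();tl=M.T@t
        print(s,"F",f.round(2),"Ttool",tl.round(4),"se",e.round(4));R.append(tl)
    d=(R[0]+R[2])/2-R[1];print("delta",d.round(4));st("tested");return d
E
python3 - <<'E'
from rob import *
c=snap("t1");js=find(c)
p=min(js,key=lambda j:np.hypot(*(j["p"][:2]-[.64,-.24])))["p"];print(p,pick_yaw(p,.13,p[2]))
for s in(.38,-.38):print(inverse_kinematics([p[0],p[1],.11],quat(p[2],s)))
y=grasp(p);np.save("gy.npy",[*p,y])
E
```

```text
[ 0.64072014 -0.24065691  0.42972435] (np.float64(-2.711868301863161), np.float64(-1.0174276904124122))
[-0.25069883  0.73524494  0.3107645  -0.29691189 -1.40014586  2.33957091]
[-0.04466307  0.51797532 -0.44793084  0.70380086 -0.53505812  1.44520259]
above t2.8 p [ 0.6403 -0.2417  0.1603] F [ 0.4 -0.1 -0.2] T [-0.01   0.04  -0.067] op 0.0552 q6 -1.02
down t3.7 p [ 0.6414 -0.2409  0.0689] F [-1.   0.4  0.3] T [-0.    -0.035 -0.01 ] op 0.0551 q6 -1.02
grip t4.1 p [ 0.6415 -0.2408  0.0693] F [0.  0.6 3.6] T [ 0.201 -0.015 -0.017] op 0.0223 q6 -1.02
```

```bash
sed -i 's/movel(\[p\[0\],p\[1\],z\],\[\*quat.*$/goto([p[0],p[1],z],quat(y,s*a));hold(.3)/; s/movel(\[p\[0\],p\[1\],z\],quat(y),speed=.1);hold(.25)/goto([p[0],p[1],z],quat(y));hold(.25)/' rob.py; grep -n "goto" rob.py
python3 - <<'E'
from rob import *
g=np.load("gy.npy");d=tilt_test(g[:3],g[3])
E
```

```text
30:    goto([p[0],p[1],.16],quat(y));st("above")
37:        goto([p[0],p[1],z],quat(y,s*a));hold(.3)
38:        goto([p[0],p[1],z],quat(y));hold(.25)
1 F [-0.12  0.09 -1.86] Ttool [-0.0074 -0.006  -0.0059] se [0.0086 0.0076 0.0068]
-1 F [-0.04  0.06 -1.8 ] Ttool [ 0.0057 -0.0056  0.0103] se [0.0072 0.0059 0.0086]
1 F [ 0.02 -0.07 -2.11] Ttool [ 0.008  -0.0048  0.0052] se [0.0095 0.0061 0.0088]
delta [-0.0054  0.0002 -0.0107]
tested t10.9 p [ 0.6407 -0.2405  0.1131] F [ 0.3  0.1 -2.3] T [-0.008 -0.061  0.023] op 0.0229 q6 -1.02
```

```bash
cat >> rob.py <<'E'
TR=np.array([.4603,-.3159,.0863]);ML=np.array([.5156,.0035,.1840])
def loc(o,dx,dy):
    c,s=np.cos(o[2]),np.sin(o[2]);return np.array([o[0]+c*dx-s*dy,o[1]+s*dx+c*dy])
def place_tray(dx,dy,zc,y,zg=.0693):
    q=loc(TR,dx,dy);st("start");o=observe()["tcp_pos"]
    movel([o[0],o[1],zc],speed=.15)
    movel([q[0],q[1],zc],quat(y),speed=.25);st("over");f0=read(5)[0][2]
    movel([q[0],q[1],zg+.006+.004],speed=.12)
    z=zg+.010
    while z>zg-.002:
        z-=.001;movel([q[0],q[1],z],speed=.03);f=read(4,.01)[0][2]
        if f-f0>1.5:break
    st("touch z=%.4f"%z)
    gripper_to(.05);st("rel");movel([q[0],q[1],z+.08],speed=.15);st("up")
E
python3 - <<'E'
from rob import *
g=np.load("gy.npy");q=loc(TR,.05,-.05);print(q,inverse_kinematics([*q,.08],quat(g[3])))
place_tray(.05,-.05,.125,g[3])
snap("t2");snap("s2",cam="scene")
E
```

```text
[ 0.51442357 -0.36140428] [-0.35542891  0.55790411 -0.19088812  0.         -0.8220041  -0.78564307]
start t10.9 p [ 0.6407 -0.2405  0.1131] F [ 0.3  0.1 -2.3] T [-0.008 -0.061  0.023] op 0.0229 q6 -1.02
over t12.0 p [ 0.5151 -0.3611  0.125 ] F [ 0.1 -0.2 -2.2] T [ 0.033 -0.016  0.015] op 0.0220 q6 -0.79
touch z=0.0743 t14.0 p [ 0.5145 -0.3615  0.0752] F [-2.3  0.9  4.8] T [ 0.516  0.548 -0.005] op 0.0227 q6 -0.79
rel t14.4 p [ 0.5145 -0.3614  0.074 ] F [-0.8  0.3 -0. ] T [0.055 0.031 0.017] op 0.0502 q6 -0.79
up t15.1 p [ 0.5138 -0.361   0.1534] F [-0.4  0.1 -1.3] T [0.059 0.021 0.032] op 0.0500 q6 -0.79
```

View pics/t2.png

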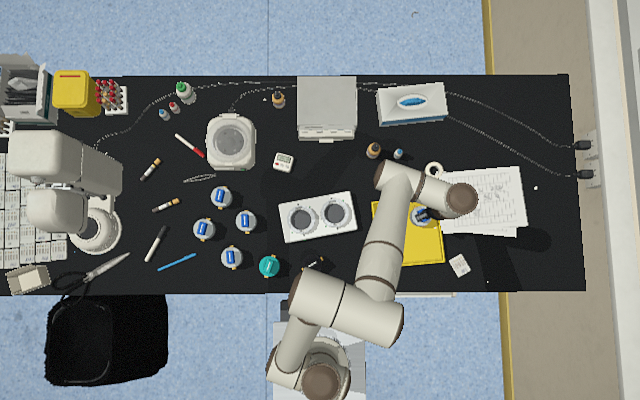

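View pics/s2.png

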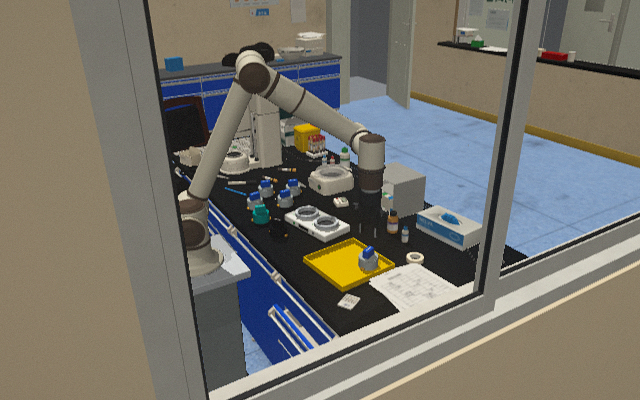

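```bash
cat >> rob.py <<'E'
def nearest(c,xy):
    js=find(c)
    for j in js:print(j["uv"],j["p"].round(4),round(j["r"],2))
    return min(js,key=lambda j:np.hypot(*(j["p"][:2]-xy)))["p"]
def do(xy):
    p=nearest(snap(),xy);y,q6=pick_yaw(p,.13,p[2])
    print(p,y,q6,[inverse_kinematics([*p[:2],.113],quat(y,s)) is not None for s in(.38,-.38)])
    y=grasp(p);np.save("gy.npy",[*p,y]);return p,tilt_test(p,y)
E
python3 - <<'E'
from rob import *
do([.5,.256])
E
```

```text
[219. 195.] [ 0.5877  0.344  -0.2508] 0.17
[244. 220.] [0.5007 0.2558 0.0737] 0.1
[202. 228.] [ 0.4739  0.4027 -0.2567] 0.17
[230. 257.] [0.3743 0.304  0.1275] 0.14
[0.50072702 0.25579359 0.07369507] 0.07369507402209319 0.8840335766103715 [True, True]
above t17.7 p [0.501  0.2552 0.16  ] F [-0.1  0.7 -0.3] T [ 0.013  0.003 -0.025] op 0.0554 q6 0.88
down t18.6 p [0.5013 0.2561 0.0687] F [ 0.4  0.7 -0. ] T [-0.006 -0.026 -0.032] op 0.0552 q6 0.88
grip t19.0 p [0.5012 0.2559 0.069 ] F [ 0.2 -2.8  4.5] T [-0.44   0.133  0.026] op 0.0228 q6 0.88
1 F [ 0.14 -0.13 -3.67] Ttool [ 0.001   0.0075 -0.0063] se [0.0069 0.0071 0.0058]
-1 F [-0.01  0.03 -3.64] Ttool [-0.0068  0.0268  0.008 ] se [0.0096 0.0073 0.0072]
1 F [ 0.1  -0.15 -3.64] Ttool [ 0.0043  0.0112 -0.0071] se [0.0067 0.009  0.0076]
delta [ 0.0095 -0.0174 -0.0148]
tested t25.0 p [0.5009 0.2554 0.1131] F [ 0.1 -0.3 -3.5] T [-0.002 -0.035 -0.021] op 0.0227 q6 0.88
```

```bash
cat >> rob.py <<'E'
def test2(p,y,z,a=.4,n=40,ax="y"):
    R=[]
    for s in(1,-1):
        goto([p[0],p[1],z],quat(y,*((0,s*a) if ax=="y" else (s*a,0))));hold(.6)
        goto([p[0],p[1],z],quat(y));hold(.3)
        f,t,e=read(n,.015);tl=Rn.from_quat(quat(y)).as_matrix().T@t
        print(ax,s,"F",f.round(2),"Ttool",tl.round(4),"se",e.round(4));R.append(tl)
    print("delta",(R[0]-R[1]).round(4));st()
E
python3 - <<'E'
from rob import *
g=np.load("gy.npy")
test2(g,g[3],.113,ax="x");test2(g,g[3],.113,ax="y")
E
```

```text
x 1 F [-0.1   0.16 -3.53] Ttool [ 0.0205 -0.0134  0.    ] se [0.0052 0.0045 0.0059]
x -1 F [-0.    0.1  -3.53] Ttool [-0.0077  0.0046 -0.0021] se [0.0043 0.0047 0.0044]
delta [ 0.0282 -0.0181  0.0022]
 t30.2 p [0.5008 0.2558 0.113 ] F [ 0.1  0.3 -3.6] T [ 0.044  0.017 -0.055] op 0.0224 q6 0.88
y 1 F [ 0.02  0.06 -3.73] Ttool [0.0024 0.0345 0.005 ] se [0.0046 0.005  0.0062]
y -1 F [-0.   -0.11 -3.64] Ttool [-0.0041 -0.0233  0.0031] se [0.0042 0.0042 0.0047]
delta [0.0066 0.0578 0.0019]
 t37.1 p [0.5007 0.2558 0.1131] F [ 0.2 -0.8 -2.7] T [-0.043 -0.016  0.042] op 0.0228 q6 0.88
```

```bash
python3 - <<'E'
from rob import *
g=np.load("gy.npy")
test2(g,g[3],.113,ax="y",a=.45)
E
```

```text
y 1 F [-0.05  0.08 -3.6 ] Ttool [-0.0041  0.0218  0.0007] se [0.006  0.0052 0.0058]
y -1 F [ 0.07 -0.02 -3.73] Ttool [ 0.005  -0.0255 -0.0036] se [0.0046 0.0055 0.0046]
delta [-0.0091  0.0474  0.0043]
 t44.8 p [0.5007 0.2558 0.113 ] F [ 0.9  0.6 -3.1] T [-0.02   0.013 -0.019] op 0.0227 q6 0.88
```

```bash
cat >> rob.py <<'E'
def insert(side,y,zg=.0690,off=(0,0),dyaw=0.):
    q=loc(ML,0,.06*side)+off;yy=ML[2]+dyaw
    if abs(wrap(yy-y))>np.pi/2:yy+=np.pi
    yy=wrap(yy);o=observe()["tcp_pos"]
    movel([o[0],o[1],.135],speed=.15)
    movel([*q,.135],quat(yy),speed=.2);st("over");f0=read(8)[0]
    print("f0",f0.round(2))
    movel([*q,zg+.049],speed=.1)
    z=zg+.049;home=zg+.030
    while z>home-.002:
        z-=.0015;movel([*q,z],speed=.03);f,t,_=read(4,.01);f=f-f0
        print("z %.4f foot %.4f F"%(z,z-zg),f.round(1),"T",t.round(2),"act",observe()["tcp_pos"].round(4))
        if f[2]>8:break
    return q,yy,z,f0
E
python3 - <<'E'
from rob import *
g=np.load("gy.npy");q,yy,z,f0=insert(1,g[3]);np.savez("ins.npz",q=q,yy=yy,z=z,f0=f0);st()
E
```

```text
over t46.2 p [0.5047 0.0629 0.1349] F [ 0.2  0.6 -3.9] T [ 0.052 -0.02  -0.011] op 0.0223 q6 1.31
f0 [-0.02  0.01 -3.8 ]
z 0.1165 foot 0.0475 F [0.1 0.2 0.2] T [ 0.02  0.01 -0.  ] act [0.5048 0.0626 0.1169]
z 0.1150 foot 0.0460 F [ 0.2 -0.3 -0.1] T [0.03 0.01 0.  ] act [0.5046 0.0624 0.115 ]
z 0.1135 foot 0.0445 F [-0.3 -0.4  0.2] T [0.04 0.01 0.01] act [0.5046 0.0625 0.1134]
z 0.1120 foot 0.0430 F [ 0.2  0.1 -0. ] T [ 0.03  0.02 -0.  ] act [0.5046 0.0625 0.1119]
z 0.1105 foot 0.0415 F [ 0.3 -0.2  0.3] T [ 0.   -0.02 -0.01] act [0.5046 0.0624 0.1104]
z 0.1090 foot 0.0400 F [ 0.2 -0.6 -0. ] T [-0.06 -0.06 -0.  ] act [0.5046 0.0624 0.1089]
z 0.1075 foot 0.0385 F [ 0.4 -0.5  0.2] T [-0.05 -0.07  0.02] act [0.5046 0.0624 0.1074]
z 0.1060 foot 0.0370 F [-0.3 -0.2 -0.1] T [-0.08 -0.14 -0.  ] act [0.5046 0.0625 0.1059]
z 0.1045 foot 0.0355 F [ 0.1 -0.5 -0. ] T [-0.15 -0.17 -0.01] act [0.5046 0.0625 0.1044]
z 0.1030 foot 0.0340 F [ 0.6 -0.3 -0.3] T [-0.17 -0.23 -0.02] act [0.5046 0.0625 0.1029]
z 0.1015 foot 0.0325 F [ 0.9 -0.6 -0.7] T [-0.16 -0.26  0.  ] act [0.5046 0.0625 0.1014]
z 0.1000 foot 0.0310 F [ 0.7 -0.5 -0.5] T [-0.2  -0.29 -0.01] act [0.5046 0.0625 0.0999]
z 0.0985 foot 0.0295 F [-0.3 -1.2  5.4] T [-0.24  0.16  0.01] act [0.5049 0.0625 0.099 ]
z 0.0970 foot 0.0280 F [-3.3 -1.5 15.9] T [-0.13  1.26  0.01] act [0.505  0.0625 0.0989]
 t50.6 p [0.505  0.0625 0.0989] F [-2.9 -0.9 12.7] T [-0.064  1.247  0.005] op 0.0222 q6 1.31
```

```bash
cat >> rob.py <<'E'
def twist(q,yy,z,maxd=54,step=4,Tstop=.6):
    movel([*q,z],quat(yy),speed=.03);t0=read(4,.01)[1]
    d=0
    while d<maxd:
        d+=step if d<38 else 2
        goto([*q,z],quat(yy-np.radians(d)));f,t,_=read(4,.01)
        print(d,"act %.1f"%np.degrees(wrap(cur_yaw()-yy)),"F",f.round(1),"T",t.round(2),"op %.4f"%observe()["opening"])
        if abs(t[2]-t0[2])>Tstop and d>38 or np.linalg.norm(f)>35 or abs(t[2])>2.5:break
    st("twisted");return d
E
python3 - <<'E'
from rob import *
i=np.load("ins.npz");twist(i["q"],float(i["yy"]),.0985)
E
```

```text
4 act -4.0 F [-2.3 -1.7  6.3] T [-0.41  0.71  0.05] op 0.0225
8 act -8.0 F [-2.2 -2.3  7.9] T [-0.42  0.84  0.04] op 0.0226
12 act -12.0 F [-2.8 -1.6  7.2] T [-0.2   0.9   0.02] op 0.0226
16 act -16.0 F [-3.1 -0.7  7.6] T [ 0.02  0.91 -0.  ] op 0.0224
20 act -20.0 F [-2.8 -1.5  7.2] T [-0.23  0.84  0.02] op 0.0225
24 act -24.0 F [-2.4 -2.8  7.4] T [-0.61  0.81  0.04] op 0.0226
28 act -28.0 F [-2.5 -3.3  8.1] T [-0.77  0.81  0.  ] op 0.0227
32 act -32.0 F [-3.3 -3.1  8.1] T [-0.75  0.93  0.01] op 0.0225
36 act -36.0 F [-3.6 -2.8  8.4] T [-0.55  1.06  0.04] op 0.0225
40 act -40.0 F [-4.1 -3.4  9. ] T [-0.81  1.03  0.07] op 0.0227
42 act -41.9 F [-3.7 -4.   9.2] T [-0.88  1.15  0.18] op 0.0222
44 act -43.9 F [-3.8 -4.1  9.8] T [-1.1   1.17  0.24] op 0.0226
46 act -45.7 F [-4.1 -4.2  8.9] T [-1.13  1.22  1.08] op 0.0225
twisted t54.6 p [0.5035 0.0613 0.0991] F [-3.9 -4.   9.1] T [-1.069  1.164  1.087] op 0.0225 q6 0.51
```

```bash
python3 - <<'E'
from rob import *
i=np.load("ins.npz");q=i["q"];yy=float(i["yy"])
goto([*q,.0985],quat(yy-np.radians(48)));st("48");print(np.degrees(wrap(cur_yaw()-yy)))
gripper_to(.05);st("rel")
o=observe()["tcp_pos"];movel([o[0],o[1],.19],speed=.15)
do([.588,.344])
E
```

```text
48 t54.9 p [0.5038 0.0612 0.0992] F [-3.6 -5.1  9.1] T [-1.528  1.024  1.307] op 0.0223 q6 0.48
-47.61009659266854
rel t55.2 p [0.5048 0.0627 0.0983] F [-0.8 -0.1 -0.5] T [0.021 0.011 0.045] op 0.0497 q6 0.47
[219. 195.] [ 0.5877  0.344  -0.2516] 0.18
[423. 215.] [ 0.5146 -0.3625  0.4201] 0.15
[202. 228.] [ 0.4739  0.4026 -0.2521] 0.17
[232. 264.] [0.3518 0.2948 0.0207] 0.53
[ 0.58769566  0.34398656 -0.25163365] -0.25163365239867375 0.552735544232116 [True, True]
above t57.4 p [0.5877 0.3428 0.1603] F [0.1 0.1 0.8] T [-0.024 -0.076 -0.069] op 0.0550 q6 0.55
down t58.3 p [0.5883 0.3442 0.069 ] F [-0.1 -0.4  0.4] T [ 0.002 -0.044 -0.008] op 0.0552 q6 0.55
grip t58.7 p [0.5879 0.3443 0.0692] F [-3.   1.   5.8] T [-0.087  0.509  0.036] op 0.0221 q6 0.55
1 F [-0.28  0.18 -3.05] Ttool [ 0.0169 -0.0054 -0.0025] se [0.0093 0.0067 0.0067]
-1 F [ 0.   -0.07 -3.18] Ttool [-0.018  -0.0029 -0.0048] se [0.0069 0.0043 0.0075]
1 F [-0.09 -0.   -3.24] Ttool [ 0.0061 -0.0119  0.0183] se [0.0083 0.0089 0.0068]
delta [ 0.0295 -0.0058  0.0126]
tested t64.3 p [0.5879 0.3436 0.1133] F [-0.2 -0.7 -2.9] T [ 0.023  0.008 -0.041] op 0.0228 q6 0.55
```

```bash
python3 - <<'E'
from rob import *
g=np.load("gy.npy")
test2(g,g[3],.113,ax="y",a=.42,n=60)
snap("t3");snap("s3",cam="scene")
E
```

```text
y 1 F [-0.    0.03 -3.11] Ttool [-0.0097  0.0213 -0.0068] se [0.0039 0.0037 0.0034]
y -1 F [-0.07  0.06 -3.1 ] Ttool [-0.0043 -0.02   -0.0015] se [0.0038 0.0034 0.0039]
delta [-0.0054  0.0413 -0.0052]
 t70.8 p [0.5877 0.344  0.113 ] F [-0.  -0.4 -3.7] T [-0.024  0.09   0.022] op 0.0224 q6 0.55
```

View pics/t3.png

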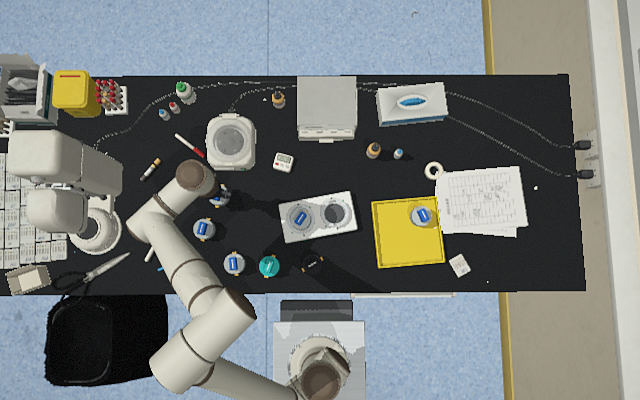

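View pics/s3.png

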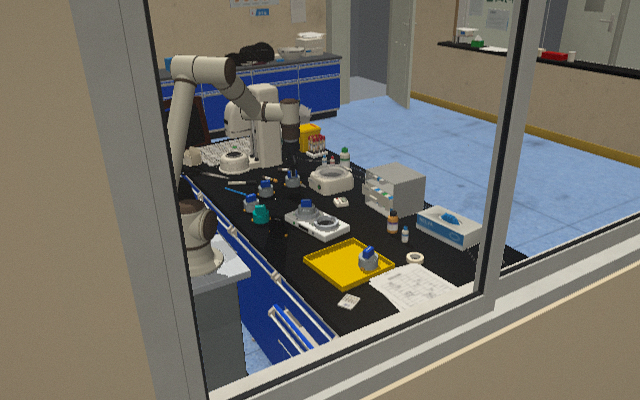

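```bash
python3 - <<'E'
from rob import *
g=np.load("gy.npy")
test2(g,g[3],.113,ax="x",a=.5,n=50)
E
```

```text
x 1 F [-0.15 -0.02 -3.14] Ttool [ 0.0264 -0.0098 -0.    ] se [0.0047 0.0038 0.0039]
x -1 F [ 0.03 -0.1  -3.12] Ttool [-0.0185 -0.0028 -0.0068] se [0.0046 0.0037 0.0043]
delta [ 0.0448 -0.007   0.0068]
 t76.6 p [0.5877 0.3439 0.113 ] F [-0.1  0.2 -3.4] T [-0.017 -0.019  0.01 ] op 0.0226 q6 0.55
```

```bash
python3 - <<'E'
from rob import *
g=np.load("gy.npy");o=observe()["tcp_pos"]
movel([o[0],o[1],.135],speed=.15);movel([.645,.03,.135],speed=.25)
q,yy,z,f0=insert(-1,g[3]);np.savez("ins.npz",q=q,yy=yy,z=z,f0=f0);st()
if z<.0995:
    twist(q,yy,.0985)
E
```

```text
over t79.5 p [ 0.5276 -0.0551  0.1355] F [ 0.1  0.4 -3.1] T [ 0.004 -0.071 -0.016] op 0.0228 q6 1.55
f0 [ 0.03  0.34 -3.11]
z 0.1165 foot 0.0475 F [-0.  -0.1  0.2] T [ 0.03 -0.02  0.04] act [ 0.5268 -0.0555  0.1169]
z 0.1150 foot 0.0460 F [-0.3 -0.6  0.7] T [ 0.04 -0.01 -0.02] act [ 0.5266 -0.0555  0.115 ]
z 0.1135 foot 0.0445 F [ 0.3 -0.2 -0.1] T [ 0.03 -0.02  0.  ] act [ 0.5265 -0.0555  0.1134]
z 0.1120 foot 0.0430 F [-0.3 -0.2 -0.4] T [ 0.01 -0.03  0.  ] act [ 0.5265 -0.0555  0.1119]
z 0.1105 foot 0.0415 F [-0.4  0.2  0.1] T [ 0.05 -0.01 -0.01] act [ 0.5265 -0.0555  0.1104]
z 0.1090 foot 0.0400 F [-0.6 -0.7 -0. ] T [ 0.03 -0.03  0.01] act [ 0.5266 -0.0555  0.1089]
z 0.1075 foot 0.0385 F [ 0.2 -0.3 -0. ] T [-0.02  0.04  0.  ] act [ 0.5265 -0.0555  0.1074]
z 0.1060 foot 0.0370 F [-0.2 -0.5  0. ] T [-0.03  0.03  0.02] act [ 0.5265 -0.0555  0.1059]
z 0.1045 foot 0.0355 F [-0.4 -0.5 -0.2] T [-0.06  0.03 -0.01] act [ 0.5265 -0.0555  0.1044]
z 0.1030 foot 0.0340 F [-0.2 -0.6 -0.2] T [-0.06  0.03 -0.  ] act [ 0.5265 -0.0555  0.1029]
z 0.1015 foot 0.0325 F [-0.1 -0.6  0.1] T [-0.08  0.07  
[... 689 characters left out ...]
[0.07 1.31 0.03] op 0.0220
24 act -24.0 F [-4.4 -1.1  7. ] T [-0.21  1.16  0.01] op 0.0224
28 act -28.0 F [-4.3 -2.   7.4] T [-0.43  1.1  -0.01] op 0.0226
32 act -32.0 F [-4.4 -1.9  7. ] T [-0.46  1.03 -0.01] op 0.0225
36 act -36.0 F [-3.8 -1.1  7.7] T [-0.31  1.16 -0.04] op 0.0230
40 act -40.0 F [-4.8 -0.   8. ] T [0.   1.22 0.  ] op 0.0224
42 act -42.0 F [-4.9  0.6  8.1] T [0.3  1.33 0.04] op 0.0226
44 act -43.9 F [-5.3 -0.7  8.2] T [-0.09  1.43  0.36] op 0.0226
46 act -45.8 F [-5.8 -2.9  9.4] T [-0.7   1.72  0.55] op 0.0226
48 act -47.6 F [-7.2 -3.  10.2] T [-0.83  1.91  1.51] op 0.0221
twisted t88.1 p [ 0.5252 -0.0564  0.0993] F [-7.2 -3.   9.7] T [-0.819  1.886  1.578] op 0.0221 q6 0.72
```

```bash
python3 - <<'E'
from rob import *
gripper_to(.05);st("rel")
o=observe()["tcp_pos"];movel([o[0],o[1],.2],speed=.15);st()
p=nearest(snap("t4"),[.474,.4026]);y=grasp(p);np.save("gy.npy",[*p,y])
movel([*p[:2],.113],speed=.1)
test2(p,y,.113,ax="y",a=.42,n=50);test2(p,y,.113,ax="x",a=.5,n=50)
E
```

```text
rel t88.5 p [ 0.527  -0.0553  0.0983] F [-0.2  0.5 -0.2] T [-0.016 -0.003  0.013] op 0.0502 q6 0.72
 t89.3 p [ 0.5264 -0.0553  0.1991] F [ 0.5 -0.1  0.2] T [-0.047  0.031 -0.033] op 0.0501 q6 0.72
[423. 215.] [ 0.5152 -0.3626  0.4278] 0.18
[332. 215.] [ 0.5142 -0.0423  1.0197] 2.84
[202. 228.] [ 0.4739  0.4026 -0.2535] 0.17
[233. 263.] [0.3524 0.2947 0.0169] 0.14
above t91.3 p [0.4744 0.4016 0.1602] F [0.4 0.2 0. ] T [ 0.004  0.032 -0.01 ] op 0.0547 q6 0.35
down t92.2 p [0.4744 0.403  0.0688] F [-0.1  0.5 -0. ] T [ 0.037 -0.008 -0.007] op 0.0551 q6 0.35
grip t92.6 p [0.474  0.4027 0.0691] F [-1.6 -1.4  5.5] T [-0.332  0.431  0.039] op 0.0223 q6 0.35
y 1 F [ 0.09 -0.07 -3.08] Ttool [ 0.0044 -0.0035 -0.0014] se [0.0044 0.0044 0.003 ]
y -1 F [ 0.08  0.01 -3.07] Ttool [ 0.0095 -0.0052  0.0091] se [0.0042 0.0038 0.0043]
delta [-0.0051  0.0017 -0.0104]
 t99.3 p [0.4738 0.4026 0.113 ] F [ 0.3 -0.  -3.1] T [-0.003  0.007  0.08 ] op 0.0226 q6 0.35
x 1 F [-0.15 -0.07 -3.12] Ttool [-0.0003  0.0015  0.0081] se [0.0034 0.0037 0.0039]
x -1 F [ 0.05 -0.02 -2.98] Ttool [ 0.0056  0.0004 -0.0046] se [0.0042 0.0047 0.0044]
delta [-0.0059  0.0011  0.0127]
 t105.0 p [0.4739 0.4025 0.113 ] F [ 0.1 -0.5 -2.6] T [ 0.045 -0.001  0.016] op 0.0227 q6 0.35
```

```bash
python3 - <<'E'
from rob import *
g=np.load("gy.npy");y=g[3]
q=loc(TR,-.05,-.05);best=[(yy,inverse_kinematics([*q,.08],quat(yy))) for yy in(y,)]
print(best)
place_tray(-.05,-.05,.2,y)
c=snap("t5");p=nearest(c,[.3524,.2947])
p=p if np.hypot(*(p[:2]-[.3524,.2947]))<.06 else None;print(p)
np.save("p5.npy",p)
E
```

```text
[(np.float64(-0.25352496322741214), array([-4.36811312e-01,  4.60068956e-01, -3.79832638e-01,  4.44089210e-16,
       -7.30894733e-01,  1.75408268e+00]))]
start t105.0 p [0.4739 0.4025 0.113 ] F [ 0.1 -0.5 -2.6] T [ 0.045 -0.001  0.016] op 0.0227 q6 0.35
over t109.0 p [ 0.4149 -0.3695  0.2   ] F [-0.5  0.2 -3.6] T [ 0.024 -0.02   0.02 ] op 0.0226 q6 1.75
touch z=0.0743 t111.7 p [ 0.4149 -0.3702  0.075 ] F [-1.9  1.5  4.5] T [0.628 0.415 0.108] op 0.0220 q6 1.75
rel t112.0 p [ 0.415  -0.3701  0.0742] F [ 0.1  0.4 -0.1] T [ 0.025 -0.021  0.036] op 0.0497 q6 1.75
up t112.7 p [ 0.4142 -0.3696  0.1535] F [-0.1  0.3  0.1] T [-0.031 -0.016 -0.025] op 0.0499 q6 1.75
[335. 211.] [ 0.5288 -0.0572 -0.5725] 0.07
[300. 218.] [ 0.5063  0.0631 -0.5817] 0.1
[425. 247.] [ 0.4033 -0.3616 -1.4808] 1.77
[233. 263.] [0.3524 0.2948 0.0241] 0.14
[0.35238952 0.29478492 0.02412853]
```

View pics/t5.png

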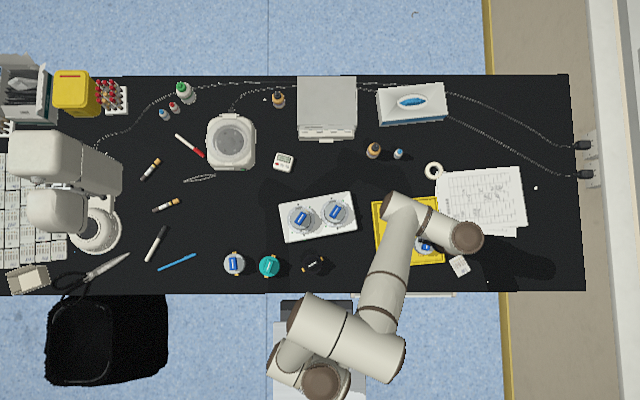

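```bash
python3 - <<'E'
from rob import *
o=observe()["tcp_pos"];movel([o[0],o[1],.2],speed=.2)
p=np.load("p5.npy");b=pick_yaw(p,.13,p[2]);print(b,[inverse_kinematics([*p[:2],.115],quat(b[0],*a)) for a in((.42,0),(-.42,0),(0,.42),(0,-.42))])
y=grasp(p);np.save("gy.npy",[*p,y]);movel([*p[:2],.113],speed=.1)
for ax in"yx":
    try:test2(p,y,.113,ax=ax,a=.42,n=40)
    except Exception as e:print(ax,repr(e))
E
```

```text
(np.float64(0.024128525201873252), np.float64(0.5430552815852545)) [array([ 0.82638317,  0.21986356, -0.52966364, -0.54390572, -0.57962273,
        1.19165584]), array([ 1.15628547,  0.41594076, -0.49355267,  0.20050568, -1.05424261,
        0.3046621 ]), None, array([ 0.84875031,  0.43466338, -0.25793687, -0.32814744, -1.19176503,
        0.91691081])]
above t115.8 p [0.3527 0.2944 0.16  ] F [-0.1 -0.3 -0.3] T [ 0.084 -0.042  0.051] op 0.0550 q6 0.54
down t116.7 p [0.3528 0.2951 0.0685] F [ 0.3  0.5 -0.7] T [ 0.039  0.005 -0.063] op 0.0551 q6 0.54
grip t117.1 p [0.3525 0.2949 0.0689] F [-2.2 -1.9  6.2] T [-0.331  0.341  0.004] op 0.0229 q6 0.54
y IKError('the arm cannot take that pose within its joint ranges')
x 1 F [-0.15  0.01 -2.59] Ttool [0.0112 0.0045 0.0014] se [0.0041 0.0046 0.004 ]
x -1 F [-0.01  0.1  -2.5 ] Ttool [ 0.0023 -0.0015 -0.0036] se [0.0043 0.0043 0.0045]
delta [0.0088 0.0059 0.005 ]
 t123.0 p [0.3524 0.2948 0.113 ] F [ 0.3  0.6 -3.2] T [ 0.052 -0.018  0.002] op 0.0230 q6 0.54
```

```bash
python3 - <<'E'
from rob import *
g=np.load("gy.npy");y=g[3];p=[.50,.28]
movel([*p,.13],speed=.2);test2(p,y,.113,ax="y",a=.42,n=40)
place_tray(-.05,.05,.2,y)
o=observe()["tcp_pos"];movel([o[0],o[1],.22],speed=.2)
goto([.40,.25,.3],quat(0.3));st("away")
c=snap("t6");
for j in find(c):print(j["uv"],j["p"].round(4),round(j["zf"],3),round(j["r"],2))
im=c["color"][:,:,::-1];cv2.imwrite("pics/z6.png",cv2.resize(im[160:290,250:470],None,fx=3.6,fy=3.6,interpolation=cv2.INTER_CUBIC))
P=cloud(c)
snap("s6",cam="scene")
E
```

```text
y 1 F [-0.04 -0.06 -2.51] Ttool [ 0.0085 -0.002   0.004 ] se [0.0043 0.0052 0.0046]
y -1 F [ 0.01  0.07 -2.56] Ttool [ 0.0098 -0.0026 -0.0026] se [0.0046 0.0051 0.0047]
delta [-0.0013  0.0006  0.0066]
 t130.8 p [0.5    0.28   0.1131] F [-0.5 -0.1 -2.8] T [ 0.001 -0.01  -0.048] op 0.0227 q6 0.80
start t130.8 p [0.5    0.28   0.1131] F [-0.5 -0.1 -2.8] T [ 0.001 -0.01  -0.048] op 0.0227 q6 0.80
over t133.9 p [ 0.4063 -0.2699  0.2   ] F [-0.1 -0.2 -3. ] T [0.081 0.036 0.074] op 0.0228 q6 1.85
touch z=0.0743 t136.5 p [ 0.4063 -0.2705  0.0749] F [-2.2  1.2  4.5] T [0.297 0.464 0.004] op 0.0225 q6 1.85
rel t136.9 p [ 0.4063 -0.2704  0.0742] F [ 0.7 -0.3  0.3] T [ 0.047  0.009 -0.015] op 0.0500 q6 1.85
up t137.6 p [ 0.4056 -0.2701  0.1536] F [-0.3  0.3 -1. ] T [0.008 0.067 0.013] op 0.0499 q6 1.85
away t140.0 p [0.4002 0.2494 0.2997] F [ 0.  -0.5 -0.1] T [ 0.026 -0.029 -0.01 ] op 0.0499 q6 0.97
[335. 211.] [ 0.5288 -0.0573 -0.5753] 0.035 0.06
[423. 215.] [ 0.5151 -0.3628  0.4379] 0.011 0.16
[300. 218.] [ 0.5062  0.0632 -0.571 ] 0.035 0.08
[426. 243.] [ 0.4168 -0.3711 -0.2685] 0.01 0.16
[397. 246.] [ 0.4066 -0.2707  0.0894] 0.012 0.15
```

View pics/z6.png

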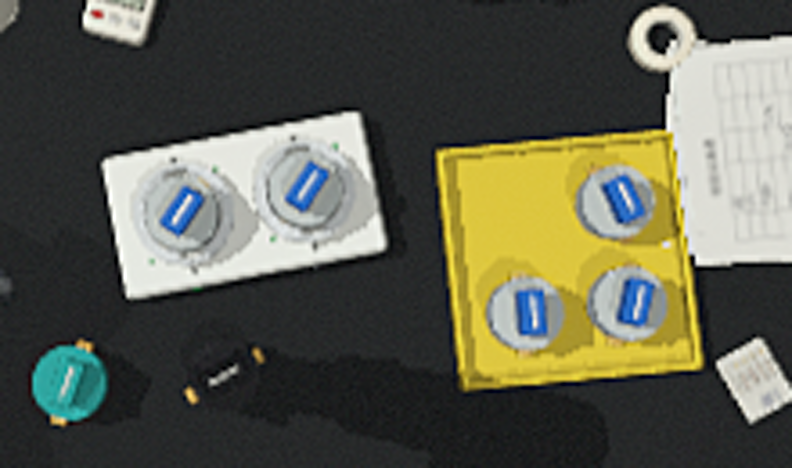

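View pics/t6.png

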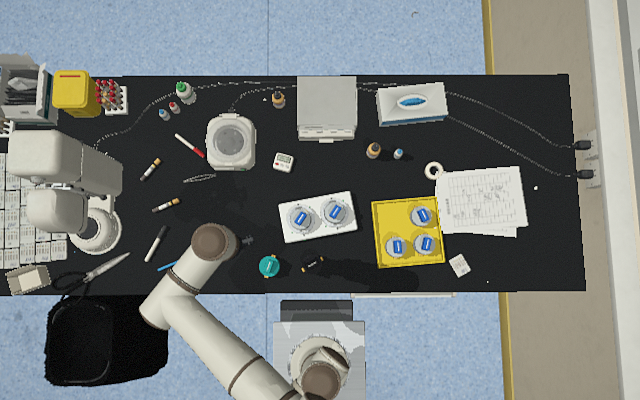

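View pics/s6.png

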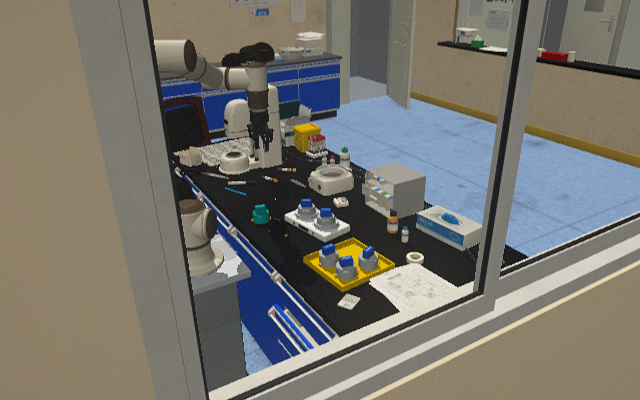

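```bash
python3 - <<'E'
from rob import *
print(hand_in())
E
```

```text
the job is handed in; nothing more can be done
None
```

The job is done and handed in, with the last clock reading at 140 s of the 210 s allowed. All five jars were there: two hold a ball and are locked in the mill clamps, and the three empties stand upright in the yellow tray.

**Jars with a ball:**
- The jar first at (0.50, 0.26) is in the left clamp, and the one first at (0.59, 0.34) is in the right clamp.
- After tilting each one opposite ways and levelling it, the wrist moment shifted by 0.041–0.058 N·m, close to the 0.049 N·m expected from a rolling ball.
- Both went down to the clamp floor with light contact. They turned about 46° and 48° clockwise until the torque rose sharply at the stop.

**Empty jars:**
- Two showed shifts under 0.01 N·m on both tilt axes.
- The jar first at (0.64, -0.24) only had a short one-axis tilt test (−0.005 N·m). That same test later proved too weak: it gave only about 0.01 and 0.03 N·m on the two ball jars.
- I did not re-test that jar. I call it empty because it weighs only about 0.2 kg, below the 290 g minimum for a jar with a ball, and both possible balls were already found.

**Last pictures:** Both locked jars have their grips in line with the green dots and measure about 43–44° from the slots by vision, slightly less than the wrist turned. The three empties are upright inside the tray. The turquoise and black look-alikes, and the other bench items I could see, look undisturbed; the arm hid part of the left side.

One jar was knocked about 2 cm aside mid-run, and I found it again before grasping it. No grip slip was seen.

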